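# Open the hardware case onto its stop and stow the coupling

## Task

Take the blue hardware case's lid by its yellow bar and swing it open, under control, right back until it meets the rubber-tipped stop bolt; lean it on the stop with a light, steady push for about a second, without forcing it. Then stand the steel coupling upright on the floor of the open case, setting it down gently, and leave the lid leaning on its stop and the jar and the carton where they are.

Things in the scene. Friction and masses are not known exactly. Their poses are not given: they have to be found in the camera images.
- case: Blue open-topped steel case fixed to the bench, 110 (x) x 180 (y) x 70 mm high, walls and floor 4 mm, turned up to 0.35 rad. Origin: centre of its underside; x points from its front to its hinged rear, z up. The lid's hinge axis is parallel to y through (55, 0, 70.5) mm. Behind it a dark steel post (x 140 to 150, 44 wide, 152 mm high) carries the stop bolt.
- lid (a joint): Opening angle of the lid in rad: 0 shut and level, 1.57 upright, growing as it opens. Blue steel plate 112 x 182 x 6 mm, 0.5 kg, on an easy hinge (0.05 N m friction): let go too early it falls shut, let go past upright it drops onto the stop. It meets the stop somewhere between 1.83 and 2.12 rad; the bolt is set differently each time.
- lid_bar (a point): Middle of the yellow round bar handle (10 mm thick, 110 mm long, parallel to the hinge) in front of the lid's edge, in the lid's plane: 150 mm from the hinge axis, 3 mm to the lid's upper side; 38 mm from bar centre to lid edge. Side arms join its ends to the lid. Axes turn with the lid, as the case's when shut. Pinched across from above, it can pivot between the fingers.
- stop_bolt: Bolt with a black rubber ball tip (16 mm diameter) pointing from the post to the front. Origin: centre of the ball, 65 mm above and 33 to 53 mm behind the hinge axis. It stays put. The lid's upper face rests on the ball about 70 mm from the hinge; the hard rubber gives under 1 mm. A proper lean is over 8 N there (4 N at the bar, square to the lid); over 50 N (23 N at the bar) is forcing it.
- coupling: Plain steel coupling, a round cylinder 34 mm in diameter and 60 mm tall, 0.18 to 0.35 kg, with a dark band round its middle, standing upright on the bench. Origin: centre of its underside; z along its axis.
- jar: Clear jar with a red cap, 56 mm diameter, 75 mm tall, loose on the bench; bystander. Origin: centre of its underside.
- carton: Small cardboard carton with a yellow tape, 60 x 60 x 50 mm, loose on the bench; bystander. Origin: centre of its underside.
Not all that is in view belongs to the job. What is shaped like the coupling but green or purple is not meant.

How it is judged:
On the way, in this order (a step that is already met when the one before it is completed fails the run):
1. the lid is lifted past 1.2 rad, half open (value of joint lid above 1.2 rad), for 0.05 s.
2. the lid leans on the stop bolt with more than 8 N, almost still, for 0.5 s (contact force between lid and stop_bolt above 8 N and velocity of joint lid below 0.2 rad/s), for 0.5 s.
3. the coupling stands upright on the floor of the case (x of coupling in the frame of case between -0.045 and 0.045 m and y of coupling in the frame of case between -0.08 and 0.08 m and z of coupling in the frame of case below 0.009 m and angle between coupling's own z axis and vertical below 0.15 rad), for 0.2 s.
At the end, for the whole second after the job is handed in: The coupling stands upright (within 0.15 rad) and at rest on the floor inside the case (underside within 5 mm of the floor), and the lid rests in contact with the stop bolt (all of step 3 and linear speed of coupling below 0.02 m/s and contact force between lid and stop_bolt above 0.2 N and value of joint lid above 1.75 rad); the robot touches nothing.
It fails at once if the lid is forced or slammed on its stop (more than 50 N on the bolt) (contact force between lid and stop_bolt above 50 N).
It fails at once if the lid swings back uncontrolled (over 1.5 rad/s past 1.6 rad) (value of joint lid above 1.6 rad and velocity of joint lid above 1.5 rad/s).
It fails at once if the coupling is dropped into the case (over 0.5 m/s within 60 mm of its floor) (horizontal distance between coupling and case below 0.09 m and z of coupling in the frame of case below 0.064 m and linear speed of coupling above 0.5 m/s).
It fails at once if the jar is moved by more than 30 mm (distance of jar from where it was at the start of the episode above 0.03 m).
It fails at once if the carton is moved by more than 30 mm (distance of carton from where it was at the start of the episode above 0.03 m).
It also fails if it takes over 70 s, if anything falls off the work surface, if the arm or the gripper's body presses on something with over 40 N, if the wrist force passes 120 N, or if a joint passes its speed limit or range.

## Robot

A 6-joint arm with a two-finger parallel gripper is mounted at the origin on the work surface. World frame = base frame: x ahead of the robot, y to its left, z up, the work surface at z = 0. Lengths are in m, angles in rad, forces in N, time in s.
With the tool pointing down it reaches from about 0.275 to 0.775 m from the base axis. Payload 14.6 kg.
Tool frame: the origin (TCP) lies at the centre of the arm's flange, where the gripper is bolted on; the fingertips stand 173 mm ahead of it and the grasp point (between the pads) lies 155 mm ahead of it; z points along the fingers, y is the line along which they close (so a half turn about z gives the same grasp; the last joint's range is limited). The gripper opens to 85 mm and grips with 20 to 120 N. Pads are 22 mm wide; open, the fingers measure 114 mm over their backs; the gripper's body (76 mm by 85 mm) begins 54 mm behind the grasp point. The pads swing forward as they close: fully open they stand 13 mm farther back than shut.
Start: joints at [1.178, 0.263, -0.048, 1.259, 0, 1.415], TCP at [0.124, 0.51, 0.405] pointing down, gripper open.
Joint ranges: [-2.65, 2.65], [-0.89, 1.7], [-1.18, 1.37], [-2.13, 2.11], [-1.35, 1.29], [-3.14, 3.14]. Speed limits (rad/s): [1.89, 1.89, 2.57, 2.79, 3.14, 3.14].

## Interface

Orientations are given as a rotation vector (axis times angle).
In Python, from cell import manip, eyes, models gives the robot as it stands.
- The arm moves only by the tool step_arm, never from a script. Its argument "series" is a list of rows, each an object with "offset": the shift along the world's x, y, z in m, a list of three; "spin": the turn about the world's z in units of 8 degrees (1.0 is 8 degrees). A call has 1 to 10 rows; each row is the pose to reach, as a shift and turn from the pose commanded when the call began; what a row does not reach only later rows make up. A row lasts 1/10 s, in which the tool goes at most 50 mm and 8.59 degrees, less where a joint would pass 70% of its speed; a pose out of reach is approached as far as the arm can. A call with a gripper value outside its range is refused whole. "gripper" is the closure, from 0 (fully open) to 1 (shut), set as the call begins (left out, the last holds). The fingers move at their own pace and stop on an object; "grip_force" is the grip in N (left out, the last holds). Time passes only in rows, so rows that repeat a pose let the fingers close. It gives the time, the measured TCP pose, the force, the opening and the grip force at its end, in the units of the state.
- manip.read_state(): the state, without advancing time (a new reading comes with each control period).
- eyes.get_image(name): name is "side" or "top" or "wrist"; returns (picture, depth): 480x640x3 uint8, red, green, blue; 480x640 float32, m along the optical axis (not along the pixel's ray), 0 where there is no reading.
- eyes.camera_params(name): a dict with "vertical_fov" (degrees; the focal length in pixels is half the picture's height over the tangent of half this angle, whatever the lens; pixels are square), "cx", "cy" (the principal point, pixels), "rvec" (rotation vector, rad) and "tvec" (3), from world to camera coordinates, as OpenCV has them; the wrist camera has in their place "tool_from_camera" (4x4, takes a point from camera to tool coordinates, whose origin is the TCP and whose axes are the flange's). Camera axes: x right, y down, z forward; pixel columns grow to the right and rows downward; lengths in m; the calibration is good to about 2 mm. A picture is of the moment at which its call begins: read the wrist's pose just before it. camera_params takes no time and is no camera call.
- manip.close_job(): hands the job in; it is judged then, once.
Trained networks look in the newest picture that a camera, given by its name, has taken for a name from the list of things; names that differ only in an ending like _2 or _b are one class to them, and where a whole thing is asked for, a point or a joint stands for the part that bears it (a point fixed in the world has none). Each returns a list of dicts, best first, with "p" (0 to 1); they miss things now and then, are a little off and sometimes report something else, mostly with a low value. They report only what shows in the picture. A call takes as long as a camera call. They do not tell look-alikes from the thing itself.
- models.regions_of(camera, label): "pixels" (480x640 bool, what is visible of it).
- models.tip_of(camera, label): "location" ([x, y, z] in m, in world coordinates, good to about 4 mm: a listed point, or the origin of a listed thing).
The state is a dict: "t": time; "qpos": joint angles; "joint_velocities": joint speeds; "effort": joint torques, N m; "tcp_pos": TCP position; "tcp_rot": TCP orientation; "wrist_force": force on the tool from outside, world axes, zero at the start; "ft_torque": the same for the moment, N m; "grip_width": opening from 0.0 (shut) to 1.0 (fully open); "grip_force": force on a finger pad.
Only numpy, scipy, OpenCV 4.12 (cv2) and the standard library are available. Lean on these libraries where they do the work, as an engineer would, in place of code of your own. Each camera call takes 0.05 s, during which the arm holds its last target. There are 200 camera calls.

## Working session

There is one attempt and no reset: what is moved stays moved. The work goes in short steps, Python scripts to look and compute and a tool call to move; the robot and the scene stay as the last step left them, time stands still between calls to the robot, and variables do not carry over. Pictures are saved under pics/ and viewed, at most 10 in all, crops included, and the job is handed in when it is done.

Besides the shell and the picture viewer there is one more tool, called after "Request:" by a JSON object that holds its "method" and its "body", one argument or row to a line. step_arm: Moves the arm, as the interface text tells. Its arguments: {"type":"object","properties":{"series":{"type":"array"},"gripper":{"type":"number"},"grip_force":{"type":"number"}},"required":["series"]}

```bash
ls; mkdir -p pics; cat > h.py <<'E'
import numpy as np, cv2
from cell import manip, eyes, models
def cam(n):
    p=eyes.camera_params(n); f=240/np.tan(np.radians(p['vertical_fov'])/2)
    return p,f
def world(n,depth,mask,st=None):
    p,f=cam(n); v,u=np.nonzero(mask&(depth>0)); d=depth[v,u]
    c=np.stack([(u-p['cx'])/f*d,(v-p['cy'])/f*d,d],1)
    if 'rvec' in p:
        R=cv2.Rodrigues(np.array(p['rvec'],float))[0]; return (c-np.array(p['tvec']).ravel())@R
    T=np.array(p['tool_from_camera']); c=c@T[:3,:3].T+T[:3,3]
    R=cv2.Rodrigues(np.array(st['tcp_rot'],float))[0]; return c@R.T+np.array(st['tcp_pos'])
def save(n,img): cv2.imwrite('pics/'+n+'.png',img[:,:,::-1])
E
python3 - <<'E'
from h import *
for n in ('top','side'):
    im,d=eyes.get_image(n); save(n+'0',im); np.save(n+'0.npy',d)
    for l in ('case','lid_bar','stop_bolt','coupling','jar','carton'):
        print(n,l,[(round(r['p'],2),np.round(r['location'],3).tolist()) for r in models.tip_of(n,l)][:4])
s=manip.read_state(); print(s['t'],s['tcp_pos'],s['tcp_rot'])
E
```

```text
pics
top case [(0.78, [0.579, 0.055, -0.003])]
top lid_bar [(0.9, [0.484, 0.033, 0.072])]
top stop_bolt [(0.55, [0.676, 0.076, 0.137]), (0.25, [0.579, 0.049, 0.001])]
top coupling [(0.84, [0.486, -0.319, 0.003]), (0.84, [0.467, -0.398, -0.002]), (0.68, [0.361, -0.382, -0.001])]
top jar [(0.62, [0.609, -0.316, -0.001])]
top carton [(0.68, [0.467, 0.329, 0.001])]
side case [(0.61, [0.584, 0.055, -0.004])]
side lid_bar [(0.69, [0.485, 0.033, 0.074])]
side stop_bolt [(0.66, [0.678, 0.074, 0.131])]
side coupling [(0.8, [0.486, -0.314, -0.0]), (0.61, [0.361, -0.382, -0.001]), (0.6, [0.466, -0.396, 0.002]), (0.59, [0.415, -0.32, -0.002])]
side jar [(0.76, [0.609, -0.311, -0.005]), (0.31, [0.488, 0.033, 0.072])]
side carton [(0.95, [0.466, 0.328, 0.003])]
0.7 [0.12366494 0.51022767 0.40468745] [ 3.72643793e-01  3.11940459e+00 -4.11258412e-06]
```

View pics/top0.png

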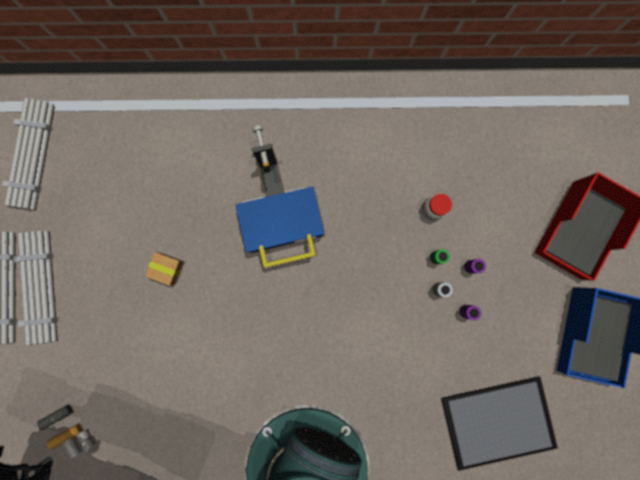

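View pics/side0.png

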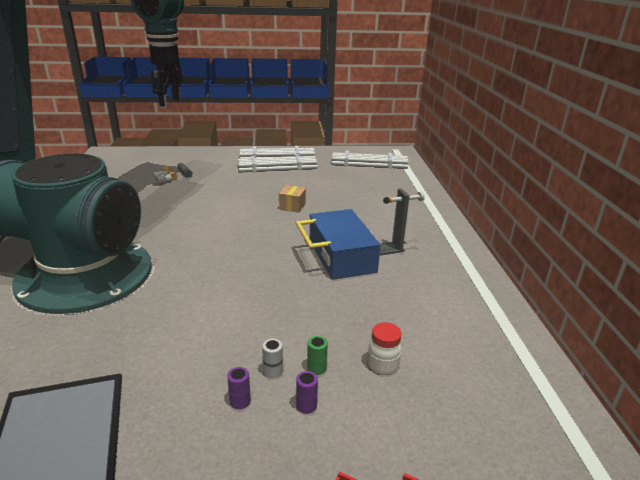

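The top view shows the shut blue case at (280,218) with its yellow bar at (288,260). The stop post is at (265,155), the carton at (165,268) and the jar at (438,207).

Coupling look-alikes in the top view are green (440,257), purple (476,266), purple (470,312) and plain steel (443,290). The steel one fits the description, and a crop should confirm it.

```bash
python3 - <<'E'
from h import *
im=cv2.imread('pics/side0.png')[320:420,210:350]; cv2.imwrite('pics/crop1.png',cv2.resize(im,None,fx=5,fy=5,interpolation=cv2.INTER_CUBIC))
for n in ('top','side'):
    im=cv2.imread(f'pics/{n}0.png'); d=np.load(n+'0.npy'); h=cv2.cvtColor(im,cv2.COLOR_BGR2HSV)
    P=world(n,d,np.ones(d.shape,bool)&(d>0)); m=(d>0); H=h[m]
    box=(P[:,0]>.4)&(P[:,0]<.75)&(P[:,1]>-.12)&(P[:,1]<.2)
    L=P[box&(abs(H[:,0].astype(int)-110)<15)&(H[:,1]>100)&(P[:,2]>.066)&(P[:,2]<.088)]
    r=cv2.minAreaRect(L[:,:2].astype(np.float32)*1000); print(n,'lid',len(L),r,np.median(L[:,2]))
    B=P[box&(abs(H[:,0].astype(int)-27)<8)&(H[:,1]>100)&(P[:,2]>.06)&(P[:,2]<.09)]
    print('bar',len(B),cv2.minAreaRect(B[:,:2].astype(np.float32)*1000),np.median(B[:,2]))
    # steel coupling
    C=P[(abs(P[:,0]-.415)<.035)&(abs(P[:,1]+.32)<.035)&(P[:,2]>.05)&(P[:,2]<.075)]
    if len(C)>4: print('coup',len(C),cv2.minEnclosingCircle(C[:,:2].astype(np.float32)*1000),np.median(C[:,2]))
E
```

```text
top lid 3816 ((576.6163330078125, 53.498504638671875), (111.43495178222656, 179.8502960205078), 12.695106506347656) 0.0765670691042516
bar 372 ((503.4517822265625, 36.16001892089844), (47.42845153808594, 119.76850128173828), 12.150025367736816) 0.07763037383305184
coup 184 ((413.1429443359375, -319.1672058105469), 17.163959503173828) 0.05966996520700428
side lid 1888 ((574.9581298828125, 52.38361358642578), (111.46441650390625, 186.0177459716797), 12.94271183013916) 0.0769048076226359
bar 248 ((503.2922058105469, 35.7420768737793), (49.496063232421875, 120.69760131835938), 12.351055145263672) 0.07773523256163546
coup 308 ((412.0126037597656, -319.7278137207031), 17.90510368347168) 0.05989401530439664
```

View pics/crop1.png

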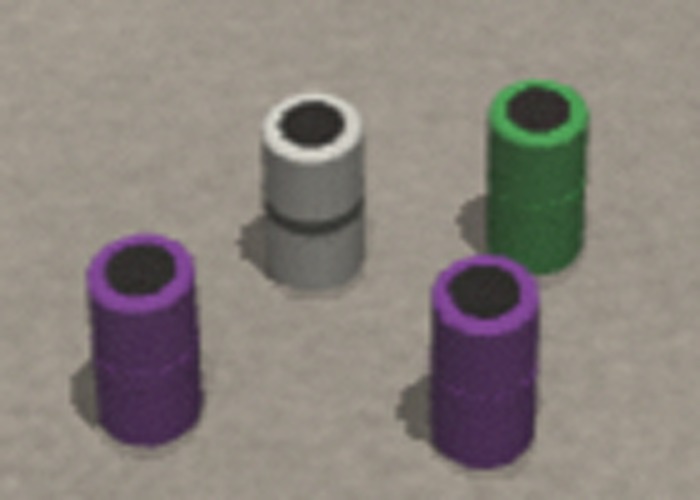

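The crop confirms it: only the object at (312,190) is plain steel with a dark band, at about world (0.413,-0.319). The other three are green or purple.

Next I move over the bar, turned so the fingers close along the case's x axis (12.5°).

Request:
{"method": "step_arm", "body": {
  "series": [
    {"offset": [0.04, -0.05, 0], "spin": -1},
    {"offset": [0.36, -0.477, -0.06], "spin": -8},
    {"offset": [0.36, -0.477, -0.06], "spin": -8},
    {"offset": [0.36, -0.477, -0.06], "spin": -8},
    {"offset": [0.36, -0.477, -0.06], "spin": -8},
    {"offset": [0.36, -0.477, -0.06], "spin": -8},
    {"offset": [0.36, -0.477, -0.06], "spin": -8},
    {"offset": [0.36, -0.477, -0.06], "spin": -8},
    {"offset": [0.36, -0.477, -0.06], "spin": -8},
    {"offset": [0.36, -0.477, -0.06], "spin": -8}
  ],
  "gripper": 0.67,
  "grip_force": 25
}}

```text
t: 1.7
tcp_pos: [0.4243, 0.1114, 0.3557]
tcp_rot: [1.969, 2.447, 0.001]
wrist_force: [1.1, 1.8, 0.3]
grip_width: 0.329
grip_force: 0.0
```

Request:
{"method": "step_arm", "body": {
  "series": [
    {"offset": [0, 0, 0], "spin": 0},
    {"offset": [0, 0, 0], "spin": 0},
    {"offset": [0, 0, 0], "spin": 0}
  ]
}}

```text
t: 2.0
tcp_pos: [0.423, 0.114, 0.3557]
tcp_rot: [-1.968, -2.448, 0.0]
wrist_force: [-0.2, 0.5, 1.0]
grip_width: 0.331
grip_force: 0.0
```

Request:
{"method": "step_arm", "body": {
  "series": [
    {"offset": [0.061, -0.081, -0.026], "spin": 0},
    {"offset": [0.061, -0.081, -0.026], "spin": 0},
    {"offset": [0.061, -0.081, -0.026], "spin": 0},
    {"offset": [0.061, -0.081, -0.026], "spin": 0}
  ]
}}

```text
t: 2.4
tcp_pos: [0.4844, 0.0329, 0.3294]
tcp_rot: [-1.968, -2.447, 0.0]
wrist_force: [-0.8, -0.0, -0.0]
grip_width: 0.33
grip_force: 0.0
```

```bash
python3 - <<'E'
from h import *
s=manip.read_state(); im,d=eyes.get_image('wrist'); save('w1',im)
print(s['t'],s['tcp_pos'],s['tcp_rot'],s['qpos'])
h=cv2.cvtColor(im[:,:,::-1].copy(),cv2.COLOR_BGR2HSV)
m=(abs(h[:,:,0].astype(int)-27)<8)&(h[:,:,1]>100)
B=world('wrist',d,m,s); B=B[(B[:,2]>.06)&(B[:,2]<.095)]
a=np.radians(12.4); ux=np.array([np.cos(a),np.sin(a)]); uy=np.array([-ux[1],ux[0]])
q=(B[:,:2]-s['tcp_pos'][:2]); X=q@ux; Y=q@uy
print(len(B),'x',X.min(),X.max(),'y',Y.min(),Y.max(),'z',np.percentile(B[:,2],98))
k=X<X.min()+.014; k&=abs(Y-np.median(Y))<.04; print('bar x',np.percentile(X[k],[1,50,99]),np.polyfit(Y[k],X[k],1))
print(models.tip_of('wrist','lid_bar')[:1])
E
```

```text
2.4 [0.48444233 0.03286435 0.32939392] [-1.96836428e+00 -2.44748086e+00  4.98266758e-04] [-1.00323786e-01  2.34045366e-01 -2.99732583e-01  1.03785631e+00
  1.66820542e-04  1.25431920e+00]
5015 x -0.003803884522147995 0.04694009499699843 y -0.05983638577524221 0.06004766548622363 z 0.07983595960920867
bar x [-0.00369678  0.00124501  0.00932903] [0.02017226 0.00111009]
[]
```

View pics/w1.png

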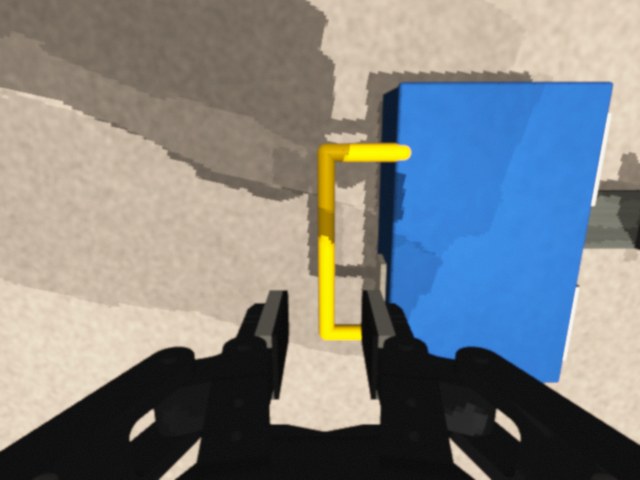

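The wrist view shows the bar at column 327, midway between the fingers at columns 270 and 378. The bar offset is about 1 mm, so I descend and pinch.

Request:
{"method": "step_arm", "body": {
  "series": [
    {"offset": [0.001, 0, -0.04], "spin": 0},
    {"offset": [0.001, 0, -0.07], "spin": 0},
    {"offset": [0.001, 0, -0.09], "spin": 0},
    {"offset": [0.001, 0, -0.101], "spin": 0},
    {"offset": [0.001, 0, -0.101], "spin": 0}
  ]
}}

```text
t: 3.0
tcp_pos: [0.4848, 0.0334, 0.2283]
tcp_rot: [-1.967, -2.448, 0.001]
wrist_force: [-0.6, -0.1, 0.7]
grip_width: 0.328
grip_force: 0.0
```

Request:
{"method": "step_arm", "body": {
  "series": [
    {"offset": [0, 0, 0], "spin": 0},
    {"offset": [0, 0, 0], "spin": 0},
    {"offset": [0, 0, 0], "spin": 0},
    {"offset": [0, 0, 0], "spin": 0},
    {"offset": [0, 0, 0], "spin": 0}
  ],
  "gripper": 1.0,
  "grip_force": 40
}}

```text
t: 3.5
tcp_pos: [0.4852, 0.0327, 0.2298]
tcp_rot: [1.969, 2.448, 0.001]
wrist_force: [-5.1, 2.1, 6.6]
grip_width: 0.105
grip_force: 39.1
```

```bash
python3 - <<'E'
import numpy as np
a=np.radians(12.4);phi=np.arctan2(3,150);r=np.hypot(150,3)
f=lambda t:(150-r*np.cos(t+phi), r*np.sin(t+phi)-3)
for t in np.arange(.0,2.2,.08):
    x,z=f(t); print(round(t,2),np.round([x*np.cos(a),x*np.sin(a),z],0))
E
```

```text
0.0 [ 0.  0. -0.]
0.08 [ 1.  0. 12.]
0.16 [ 2.  1. 24.]
0.24 [ 5.  1. 36.]
0.32 [ 8.  2. 47.]
0.4 [13.  3. 58.]
0.48 [18.  4. 69.]
0.56 [24.  5. 79.]
0.64 [31.  7. 89.]
0.72 [38.  8. 98.]
0.8 [ 47.  10. 107.]
0.88 [ 55.  12. 115.]
0.96 [ 65.  14. 122.]
1.04 [ 75.  16. 128.]
1.12 [ 85.  19. 133.]
1.2 [ 96.  21. 138.]
1.28 [107.  24. 142.]
1.36 [119.  26. 144.]
1.44 [130.  29. 146.]
1.52 [142.  31. 147.]
1.6 [154.  34. 147.]
1.68 [165.  36. 146.]
1.76 [177.  39. 144.]
1.84 [188.  41. 141.]
1.92 [199.  44. 137.]
2.0 [210.  46. 132.]
2.08 [220.  48. 127.]
2.16 [230.  51. 120.]
```

Request:
{"method": "step_arm", "body": {
  "series": [
    {"offset": [0.001, 0, 0.006], "spin": 0},
    {"offset": [0.001, 0, 0.012], "spin": 0},
    {"offset": [0.002, 0.001, 0.024], "spin": 0},
    {"offset": [0.005, 0.001, 0.036], "spin": 0},
    {"offset": [0.008, 0.002, 0.047], "spin": 0},
    {"offset": [0.013, 0.003, 0.058], "spin": 0},
    {"offset": [0.018, 0.004, 0.069], "spin": 0},
    {"offset": [0.024, 0.005, 0.079], "spin": 0},
    {"offset": [0.031, 0.007, 0.089], "spin": 0},
    {"offset": [0.038, 0.008, 0.098], "spin": 0}
  ]
}}

```text
t: 4.5
tcp_pos: [0.5216, 0.0406, 0.3277]
tcp_rot: [-1.967, -2.446, 0.005]
wrist_force: [-19.3, 2.2, 10.7]
grip_width: 0.096
grip_force: 39.5
```

Request:
{"method": "step_arm", "body": {
  "series": [
    {"offset": [-0.001, 0, 0.001], "spin": 0},
    {"offset": [-0.002, 0, 0.0015], "spin": 0},
    {"offset": [-0.002, 0, 0.0015], "spin": 0}
  ]
}}

```text
t: 4.8
tcp_pos: [0.5214, 0.0406, 0.3288]
tcp_rot: [1.969, 2.448, 0.001]
wrist_force: [-2.9, 2.7, -1.9]
grip_width: 0.098
grip_force: 39.4
```

Request:
{"method": "step_arm", "body": {
  "series": [
    {"offset": [0.009, 0.002, 0.009], "spin": 0},
    {"offset": [0.017, 0.004, 0.017], "spin": 0},
    {"offset": [0.027, 0.006, 0.024], "spin": 0},
    {"offset": [0.037, 0.008, 0.03], "spin": 0},
    {"offset": [0.047, 0.011, 0.035], "spin": 0},
    {"offset": [0.047, 0.011, 0.035], "spin": 0}
  ]
}}

```text
t: 5.4
tcp_pos: [0.5687, 0.0515, 0.3654]
tcp_rot: [1.968, 2.446, 0.001]
wrist_force: [-12.5, -1.9, 21.9]
grip_width: 0.102
grip_force: 42.4
```

Request:
{"method": "step_arm", "body": {
  "series": [
    {"offset": [-0.0005, 0, 0.0015], "spin": 0},
    {"offset": [-0.001, 0, 0.0025], "spin": 0},
    {"offset": [-0.001, 0, 0.0025], "spin": 0}
  ]
}}

```text
t: 5.7
tcp_pos: [0.5677, 0.0512, 0.3652]
tcp_rot: [1.969, 2.447, -0.001]
wrist_force: [4.7, -1.6, -10.7]
grip_width: 0.098
grip_force: 39.6
```

Request:
{"method": "step_arm", "body": {
  "series": [
    {"offset": [0.009, 0.002, 0.002], "spin": 0},
    {"offset": [0.0175, 0.004, 0.005], "spin": 0},
    {"offset": [0.025, 0.0055, 0.007], "spin": 0},
    {"offset": [0.032, 0.007, 0.009], "spin": 0},
    {"offset": [0.039, 0.0085, 0.0105], "spin": 0},
    {"offset": [0.0465, 0.01, 0.0118], "spin": 0},
    {"offset": [0.0465, 0.01, 0.0118], "spin": 0}
  ]
}}

```text
t: 6.4
tcp_pos: [0.6149, 0.0616, 0.3778]
tcp_rot: [1.968, 2.447, 0.002]
wrist_force: [-0.9, -0.1, 4.7]
grip_width: 0.099
grip_force: 42.4
```

Request:
{"method": "step_arm", "body": {
  "series": [
    {"offset": [0.006, 0.0013, 0.001], "spin": 0},
    {"offset": [0.012, 0.0026, 0.0017], "spin": 0},
    {"offset": [0.0175, 0.0039, 0.0018], "spin": 0},
    {"offset": [0.0235, 0.0052, 0.0017], "spin": 0},
    {"offset": [0.0295, 0.0065, 0.0014], "spin": 0},
    {"offset": [0.035, 0.0077, 0.0008], "spin": 0},
    {"offset": [0.039, 0.0086, 0.0002], "spin": 0},
    {"offset": [0.039, 0.0086, 0.0002], "spin": 0}
  ]
}}

```text
t: 7.2
tcp_pos: [0.6537, 0.0702, 0.3777]
tcp_rot: [1.969, 2.448, 0.001]
wrist_force: [0.4, 0.8, 1.9]
grip_width: 0.098
grip_force: 41.6
```

Request:
{"method": "step_arm", "body": {
  "series": [
    {"offset": [0.006, 0.0013, -0.0009], "spin": 0},
    {"offset": [0.0117, 0.0026, -0.0022], "spin": 0},
    {"offset": [0.0148, 0.0033, -0.003], "spin": 0},
    {"offset": [0.0175, 0.0038, -0.0037], "spin": 0},
    {"offset": [0.0203, 0.0045, -0.0046], "spin": 0},
    {"offset": [0.0231, 0.0051, -0.0055], "spin": 0},
    {"offset": [0.026, 0.0057, -0.0065], "spin": 0},
    {"offset": [0.026, 0.0057, -0.0065], "spin": 0}
  ]
}}

```text
t: 8.0
tcp_pos: [0.6794, 0.0759, 0.3711]
tcp_rot: [1.969, 2.448, 0.001]
wrist_force: [0.8, 2.4, 4.1]
grip_width: 0.098
grip_force: 41.7
```

Request:
{"method": "step_arm", "body": {
  "series": [
    {"offset": [0.0014, 0.0003, -0.0005], "spin": 0},
    {"offset": [0.0028, 0.0006, -0.001], "spin": 0},
    {"offset": [0.0042, 0.0009, -0.0015], "spin": 0},
    {"offset": [0.0056, 0.0012, -0.002], "spin": 0},
    {"offset": [0.007, 0.0015, -0.0025], "spin": 0},
    {"offset": [0.007, 0.0015, -0.0025], "spin": 0}
  ]
}}

```text
t: 8.6
tcp_pos: [0.6861, 0.0774, 0.3683]
tcp_rot: [-1.969, -2.448, 0.0]
wrist_force: [-0.2, 3.2, -0.9]
grip_width: 0.093
grip_force: 41.6
```

Request:
{"method": "step_arm", "body": {
  "series": [
    {"offset": [0.001, 0.0002, -0.0004], "spin": 0},
    {"offset": [0.002, 0.0004, -0.0008], "spin": 0},
    {"offset": [0.002, 0.0004, -0.0008], "spin": 0}
  ]
}}

```text
t: 8.9
tcp_pos: [0.688, 0.0777, 0.3675]
tcp_rot: [-1.969, -2.447, 0.0]
wrist_force: [-2.7, 3.0, -0.4]
grip_width: 0.098
grip_force: 41.6
```

Request:
{"method": "step_arm", "body": {
  "series": [
    {"offset": [0.001, 0.0002, -0.0004], "spin": 0},
    {"offset": [0.0018, 0.0004, -0.0008], "spin": 0},
    {"offset": [0.0018, 0.0004, -0.0008], "spin": 0}
  ]
}}

```text
t: 9.2
tcp_pos: [0.6897, 0.0781, 0.3668]
tcp_rot: [-1.969, -2.448, 0.0]
wrist_force: [-2.6, 4.3, -3.1]
grip_width: 0.099
grip_force: 41.4
```

Request:
{"method": "step_arm", "body": {
  "series": [
    {"offset": [0.001, 0.0002, -0.0006], "spin": 0},
    {"offset": [0.0018, 0.0004, -0.0011], "spin": 0},
    {"offset": [0.0018, 0.0004, -0.0011], "spin": 0}
  ]
}}

```text
t: 9.5
tcp_pos: [0.6918, 0.0785, 0.3661]
tcp_rot: [1.969, 2.448, 0.001]
wrist_force: [-1.3, 4.0, -0.7]
grip_width: 0.096
grip_force: 41.3
```

Request:
{"method": "step_arm", "body": {
  "series": [
    {"offset": [0.001, 0.0002, -0.0004], "spin": 0},
    {"offset": [0.0015, 0.0003, -0.0007], "spin": 0},
    {"offset": [0.0015, 0.0003, -0.0007], "spin": 0}
  ]
}}

```text
t: 9.8
tcp_pos: [0.6932, 0.0789, 0.3654]
tcp_rot: [1.969, 2.448, 0.001]
wrist_force: [-0.9, 5.2, -0.1]
grip_width: 0.101
grip_force: 41.4
```

Request:
{"method": "step_arm", "body": {
  "series": [
    {"offset": [0.0008, 0.0005, -0.0004], "spin": 0},
    {"offset": [0.0014, 0.0007, -0.0007], "spin": 0},
    {"offset": [0.0014, 0.0007, -0.0007], "spin": 0}
  ]
}}

```text
t: 10.1
tcp_pos: [0.6947, 0.0793, 0.3647]
tcp_rot: [1.969, 2.447, 0.0]
wrist_force: [-0.6, 1.9, 1.0]
grip_width: 0.102
grip_force: 41.5
```

Request:
{"method": "step_arm", "body": {
  "series": [
    {"offset": [0.0008, 0.0002, -0.0004], "spin": 0},
    {"offset": [0.0014, 0.0003, -0.0007], "spin": 0},
    {"offset": [0.0014, 0.0003, -0.0007], "spin": 0}
  ]
}}

```text
t: 10.4
tcp_pos: [0.696, 0.0797, 0.364]
tcp_rot: [1.969, 2.447, 0.0]
wrist_force: [0.5, 0.9, 1.5]
grip_width: 0.1
grip_force: 41.6
```

Request:
{"method": "step_arm", "body": {
  "series": [
    {"offset": [0.0007, 0.0002, -0.0003], "spin": 0},
    {"offset": [0.0014, 0.0003, -0.0007], "spin": 0},
    {"offset": [0.0014, 0.0003, -0.0007], "spin": 0}
  ]
}}

```text
t: 10.7
tcp_pos: [0.6974, 0.0799, 0.3633]
tcp_rot: [1.969, 2.447, 0.0]
wrist_force: [1.1, -0.4, 3.0]
grip_width: 0.098
grip_force: 41.7
```

Request:
{"method": "step_arm", "body": {
  "series": [
    {"offset": [0.0007, 0.0002, -0.0003], "spin": 0},
    {"offset": [0.0012, 0.0003, -0.0006], "spin": 0},
    {"offset": [0.0012, 0.0003, -0.0006], "spin": 0}
  ]
}}

```text
t: 11.0
tcp_pos: [0.6986, 0.0802, 0.3624]
tcp_rot: [1.969, 2.448, -0.0]
wrist_force: [1.6, -1.9, 0.3]
grip_width: 0.096
grip_force: 41.8
```

Request:
{"method": "step_arm", "body": {
  "series": [
    {"offset": [0.0007, 0.0001, -0.0003], "spin": 0},
    {"offset": [0.0012, 0.0002, -0.0006], "spin": 0},
    {"offset": [0.0012, 0.0002, -0.0006], "spin": 0}
  ]
}}

```text
t: 11.3
tcp_pos: [0.6997, 0.0804, 0.3619]
tcp_rot: [-1.969, -2.448, 0.001]
wrist_force: [0.6, -1.6, 1.6]
grip_width: 0.096
grip_force: 41.8
```

Request:
{"method": "step_arm", "body": {
  "series": [
    {"offset": [0.0007, 0.0001, -0.0003], "spin": 0},
    {"offset": [0.0012, 0.0002, -0.0006], "spin": 0},
    {"offset": [0.0012, 0.0002, -0.0006], "spin": 0}
  ]
}}

```text
t: 11.6
tcp_pos: [0.7005, 0.0807, 0.3615]
tcp_rot: [-1.969, -2.447, 0.002]
wrist_force: [-5.8, -3.9, 4.9]
grip_width: 0.099
grip_force: 42.3
```

The lid is on the stop: about 8 N at the bar, square to the lid. I hold it there with a slight extra lean.

Request:
{"method": "step_arm", "body": {
  "series": [
    {"offset": [0.0002, 0.0001, -0.0001], "spin": 0},
    {"offset": [0.0002, 0.0001, -0.0001], "spin": 0},
    {"offset": [0.0002, 0.0001, -0.0001], "spin": 0},
    {"offset": [0.0002, 0.0001, -0.0001], "spin": 0},
    {"offset": [0.0002, 0.0001, -0.0001], "spin": 0},
    {"offset": [0.0002, 0.0001, -0.0001], "spin": 0},
    {"offset": [0.0002, 0.0001, -0.0001], "spin": 0},
    {"offset": [0.0002, 0.0001, -0.0001], "spin": 0},
    {"offset": [0.0002, 0.0001, -0.0001], "spin": 0},
    {"offset": [0.0002, 0.0001, -0.0001], "spin": 0}
  ]
}}

```text
t: 12.6
tcp_pos: [0.7006, 0.0807, 0.3615]
tcp_rot: [-1.969, -2.447, 0.002]
wrist_force: [-6.3, -4.2, 5.1]
grip_width: 0.098
grip_force: 42.3
```

Request:
{"method": "step_arm", "body": {
  "series": [
    {"offset": [0.0002, 0, -0.0002], "spin": 0},
    {"offset": [0.0004, 0.0001, -0.0003], "spin": 0},
    {"offset": [0.0004, 0.0001, -0.0003], "spin": 0},
    {"offset": [0.0004, 0.0001, -0.0003], "spin": 0},
    {"offset": [0.0004, 0.0001, -0.0003], "spin": 0},
    {"offset": [0.0004, 0.0001, -0.0003], "spin": 0},
    {"offset": [0.0004, 0.0001, -0.0003], "spin": 0},
    {"offset": [0.0004, 0.0001, -0.0003], "spin": 0},
    {"offset": [0.0004, 0.0001, -0.0003], "spin": 0},
    {"offset": [0.0004, 0.0001, -0.0003], "spin": 0}
  ]
}}

```text
t: 13.6
tcp_pos: [0.7008, 0.0808, 0.3613]
tcp_rot: [-1.969, -2.447, 0.002]
wrist_force: [-8.3, -2.9, 8.7]
grip_width: 0.098
grip_force: 42.5
```

Request:
{"method": "step_arm", "body": {
  "series": [
    {"offset": [0, 0, 0], "spin": 0},
    {"offset": [0, 0, 0], "spin": 0},
    {"offset": [0, 0, 0], "spin": 0},
    {"offset": [0, 0, 0.01], "spin": 0},
    {"offset": [0, 0, 0.03], "spin": 0},
    {"offset": [0, 0, 0.05], "spin": 0},
    {"offset": [0, 0, 0.06], "spin": 0}
  ],
  "gripper": 0.55
}}

```text
t: 14.3
tcp_pos: [0.7014, 0.081, 0.4235]
tcp_rot: [1.968, 2.447, 0.003]
wrist_force: [0.2, 0.2, 0.8]
grip_width: 0.452
grip_force: 0.0
```

```bash
python3 - <<'E'
from h import *
s=manip.read_state(); print(s['t'],s['tcp_pos'],s['wrist_force'],s['grip_width'])
im,d=eyes.get_image('side'); save('side2',im)
for l in ('lid_bar','stop_bolt','case'): print(l,[(round(r['p'],2),np.round(r['location'],3).tolist()) for r in models.tip_of('side',l)][:2])
E
```

```text
14.3 [0.70143641 0.08100763 0.42348906] [0.17060295 0.2474226  0.84031196] 0.45157363711136156
lid_bar [(0.66, [0.703, 0.082, 0.202])]
stop_bolt []
case [(0.92, [0.583, 0.053, -0.002])]
```

View pics/side2.png

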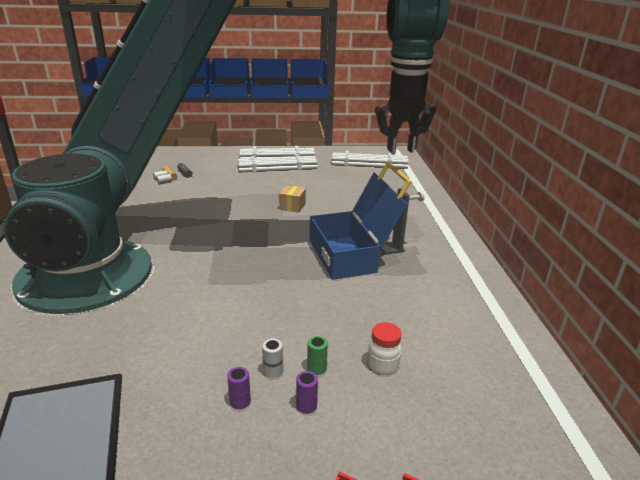

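The side view shows the lid leaning on the stop bolt, bar at (393,178), and the case open. Next is the steel coupling.

Request:
{"method": "step_arm", "body": {
  "series": [
    {"offset": [-0.289, -0.4, 0], "spin": 9.7},
    {"offset": [-0.289, -0.4, 0], "spin": 9.7},
    {"offset": [-0.289, -0.4, 0], "spin": 9.7},
    {"offset": [-0.289, -0.4, 0], "spin": 9.7},
    {"offset": [-0.289, -0.4, 0], "spin": 9.7},
    {"offset": [-0.289, -0.4, -0.08], "spin": 9.7},
    {"offset": [-0.289, -0.4, -0.08], "spin": 9.7},
    {"offset": [-0.289, -0.4, -0.08], "spin": 9.7},
    {"offset": [-0.289, -0.4, -0.08], "spin": 9.7},
    {"offset": [-0.289, -0.4, -0.08], "spin": 9.7}
  ],
  "gripper": 0.3
}}

```text
t: 15.5
tcp_pos: [0.4256, -0.3001, 0.3479]
tcp_rot: [0.008, -3.141, -0.001]
wrist_force: [0.6, -0.5, -0.5]
grip_width: 0.701
grip_force: 0.0
```

Request:
{"method": "step_arm", "body": {
  "series": [
    {"offset": [0, 0, 0], "spin": 0},
    {"offset": [0, 0, 0], "spin": 0}
  ]
}}

```text
t: 15.7
tcp_pos: [0.4262, -0.2998, 0.3482]
tcp_rot: [-0.005, -3.141, -0.002]
wrist_force: [-0.2, 0.2, 0.3]
grip_width: 0.698
grip_force: 0.0
```

Request:
{"method": "step_arm", "body": {
  "series": [
    {"offset": [-0.0135, -0.0195, -0.02], "spin": 0},
    {"offset": [-0.0135, -0.0195, -0.02], "spin": 0},
    {"offset": [-0.0135, -0.0195, -0.02], "spin": 0}
  ]
}}

```text
t: 16.0
tcp_pos: [0.4139, -0.318, 0.3289]
tcp_rot: [-0.0, -3.141, -0.001]
wrist_force: [-0.2, -0.1, 0.4]
grip_width: 0.699
grip_force: 0.0
```

```bash
python3 - <<'E'
from h import *
s=manip.read_state(); im,d=eyes.get_image('wrist'); save('w2',im)
P=world('wrist',d,np.ones(d.shape,bool),s)
C=P[(abs(P[:,0]-.413)<.03)&(abs(P[:,1]+.319)<.03)&(P[:,2]>.056)&(P[:,2]<.066)]
print(s['tcp_pos'],s['tcp_rot'],len(C),cv2.minEnclosingCircle(C[:,:2].astype(np.float32)*1000),np.median(C[:,2]))
E
```

```text
[ 0.41393121 -0.31803047  0.32890714] [-4.87079213e-04 -3.14138579e+00 -9.75327881e-04] 2237 ((413.2656555175781, -319.20452880859375), 17.16961097717285) 0.060645722490934306
```

View pics/w2.png

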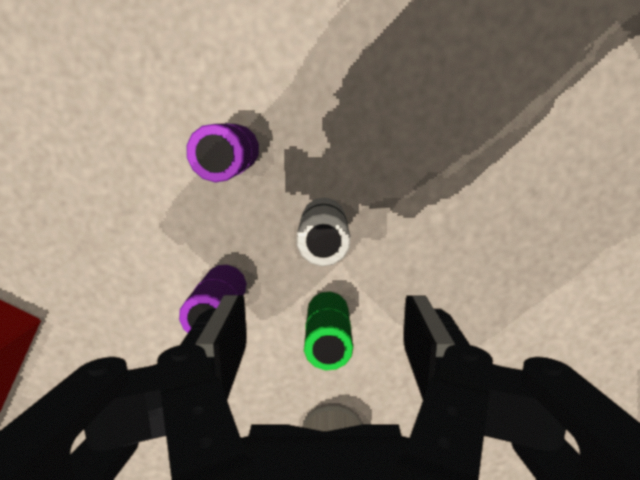

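The wrist view shows the steel coupling at (323,240), with the green one at (328,345) and purples at (217,152) and (205,310). The measured centre is (0.4133,-0.3192), so I descend on it and grip.

Request:
{"method": "step_arm", "body": {
  "series": [
    {"offset": [-0.0007, -0.0012, -0.04], "spin": 0},
    {"offset": [-0.0007, -0.0012, -0.08], "spin": 0},
    {"offset": [-0.0007, -0.0012, -0.11], "spin": 0},
    {"offset": [-0.0007, -0.0012, -0.128], "spin": 0},
    {"offset": [-0.0007, -0.0012, -0.136], "spin": 0},
    {"offset": [-0.0007, -0.0012, -0.136], "spin": 0}
  ]
}}

```text
t: 16.65
tcp_pos: [0.4132, -0.3194, 0.1928]
tcp_rot: [0.001, -3.141, -0.001]
wrist_force: [0.2, 0.5, 1.0]
grip_width: 0.698
grip_force: 0.0
```

Request:
{"method": "step_arm", "body": {
  "series": [
    {"offset": [0, 0, 0], "spin": 0},
    {"offset": [0, 0, 0], "spin": 0},
    {"offset": [0, 0, 0], "spin": 0},
    {"offset": [0, 0, 0], "spin": 0},
    {"offset": [0, 0, 0], "spin": 0}
  ],
  "gripper": 1.0,
  "grip_force": 50
}}

```text
t: 17.15
tcp_pos: [0.4131, -0.3201, 0.1942]
tcp_rot: [0.0, 3.14, -0.002]
wrist_force: [0.3, 2.2, 6.9]
grip_width: 0.373
grip_force: 48.9
```

Request:
{"method": "step_arm", "body": {
  "series": [
    {"offset": [0, 0, 0.02], "spin": 0},
    {"offset": [0, 0, 0.05], "spin": 0},
    {"offset": [0, 0, 0.09], "spin": 0},
    {"offset": [0.008, 0.02, 0.12], "spin": 0.2},
    {"offset": [0.024, 0.058, 0.13], "spin": 0.4},
    {"offset": [0.04, 0.095, 0.13], "spin": 0.6},
    {"offset": [0.056, 0.133, 0.13], "spin": 0.8},
    {"offset": [0.072, 0.172, 0.13], "spin": 1},
    {"offset": [0.088, 0.21, 0.13], "spin": 1.2},
    {"offset": [0.103, 0.245, 0.13], "spin": 1.4}
  ]
}}

```text
t: 18.15
tcp_pos: [0.5161, -0.0731, 0.3238]
tcp_rot: [-0.308, 3.125, -0.001]
wrist_force: [0.5, -0.2, -2.9]
grip_width: 0.373
grip_force: 50.3
```

Request:
{"method": "step_arm", "body": {
  "series": [
    {"offset": [0.016, 0.038, 0], "spin": 0.15},
    {"offset": [0.03, 0.075, 0], "spin": 0.15},
    {"offset": [0.042, 0.1, 0], "spin": 0.15},
    {"offset": [0.05, 0.12, 0], "spin": 0.15},
    {"offset": [0.053, 0.127, 0], "spin": 0.15},
    {"offset": [0.053, 0.127, 0], "spin": 0.15}
  ]
}}

```text
t: 18.75
tcp_pos: [0.5688, 0.0526, 0.3232]
tcp_rot: [-0.34, 3.123, -0.0]
wrist_force: [-0.2, -0.6, -2.6]
grip_width: 0.377
grip_force: 50.3
```

```bash
python3 - <<'E'
from h import *
s=manip.read_state(); print(s['t'],s['tcp_pos'],s['tcp_rot'],s['wrist_force'],s['grip_width'])
im,d=eyes.get_image('side'); save('side3',im); im,d=eyes.get_image('top'); 
for c in ('side','top'):
  for l in ('case','coupling','lid_bar'): print(c,l,[(round(r['p'],2),np.round(r['location'],3).tolist()) for r in models.tip_of(c,l)][:5])
E
```

```text
18.75 [0.56881287 0.05258751 0.32321743] [-3.40399255e-01  3.12270373e+00 -1.71212455e-04] [-0.17890108 -0.61595153 -2.59013936] 0.3774998428333131
side case [(0.92, [0.586, 0.053, -0.001])]
side coupling [(0.93, [0.466, -0.396, -0.0]), (0.59, [0.568, 0.048, 0.128]), (0.57, [0.358, -0.386, 0.002]), (0.57, [0.485, -0.317, 0.002])]
side lid_bar []
top case []
top coupling [(0.78, [0.466, -0.4, -0.001]), (0.62, [0.36, -0.383, -0.003]), (0.54, [0.486, -0.316, 0.001])]
top lid_bar []
```

View pics/side3.png

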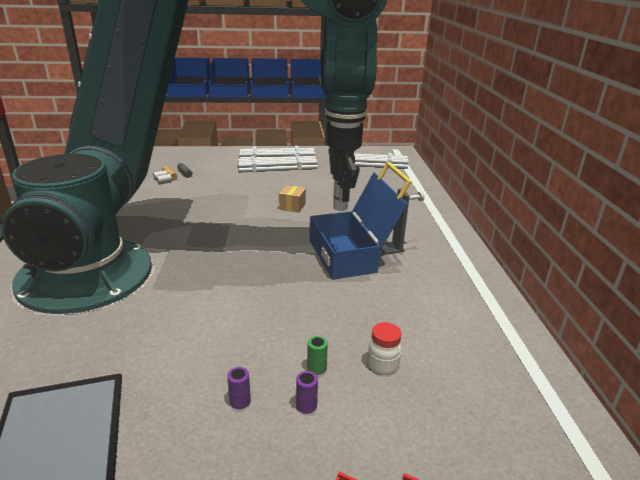

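The side view shows the coupling upright in the fingers at (342,193), over the open case at (345,240), with the lid still on its stop. I lower it slowly.

Request:
{"method": "step_arm", "body": {
  "series": [
    {"offset": [0, -0.001, -0.02], "spin": 0},
    {"offset": [0, -0.001, -0.04], "spin": 0},
    {"offset": [0, -0.001, -0.06], "spin": 0},
    {"offset": [0, -0.001, -0.072], "spin": 0},
    {"offset": [0, -0.001, -0.084], "spin": 0},
    {"offset": [0, -0.001, -0.095], "spin": 0},
    {"offset": [0, -0.001, -0.105], "spin": 0},
    {"offset": [0, -0.001, -0.112], "spin": 0},
    {"offset": [0, -0.001, -0.118], "spin": 0},
    {"offset": [0, -0.001, -0.12], "spin": 0}
  ]
}}

```text
t: 20.15
tcp_pos: [0.5687, 0.051, 0.2024]
tcp_rot: [0.339, -3.123, -0.0]
wrist_force: [0.6, -0.3, -2.3]
grip_width: 0.378
grip_force: 50.3
```

Request:
{"method": "step_arm", "body": {
  "series": [
    {"offset": [0, 0, -0.001], "spin": 0},
    {"offset": [0, 0, -0.002], "spin": 0},
    {"offset": [0, 0, -0.003], "spin": 0},
    {"offset": [0, 0, -0.003], "spin": 0}
  ]
}}

```text
t: 20.55
tcp_pos: [0.5688, 0.051, 0.2]
tcp_rot: [-0.339, 3.123, -0.0]
wrist_force: [-0.2, 0.1, -2.5]
grip_width: 0.374
grip_force: 50.3
```

Request:
{"method": "step_arm", "body": {
  "series": [
    {"offset": [0, 0, -0.0007], "spin": 0},
    {"offset": [0, 0, -0.0014], "spin": 0},
    {"offset": [0, 0, -0.0014], "spin": 0}
  ]
}}

```text
t: 20.85
tcp_pos: [0.5688, 0.051, 0.1984]
tcp_rot: [0.339, -3.123, -0.0]
wrist_force: [0.4, 0.2, -2.4]
grip_width: 0.377
grip_force: 50.3
```

Request:
{"method": "step_arm", "body": {
  "series": [
    {"offset": [0, 0, -0.0005], "spin": 0},
    {"offset": [0, 0, -0.001], "spin": 0},
    {"offset": [0, 0, -0.001], "spin": 0}
  ]
}}

```text
t: 21.15
tcp_pos: [0.5687, 0.0511, 0.1982]
tcp_rot: [-0.339, 3.123, -0.0]
wrist_force: [-2.8, -0.1, 9.4]
grip_width: 0.373
grip_force: 51.6
```

Touchdown at 9 N. I ease off, open and rise.

Request:
{"method": "step_arm", "body": {
  "series": [
    {"offset": [0, 0, 0.0006], "spin": 0},
    {"offset": [0, 0, 0.0006], "spin": 0}
  ]
}}

```text
t: 21.35
tcp_pos: [0.5688, 0.051, 0.1982]
tcp_rot: [-0.339, 3.123, -0.0]
wrist_force: [-1.3, 0.2, 3.8]
grip_width: 0.375
grip_force: 50.4
```

Request:
{"method": "step_arm", "body": {
  "series": [
    {"offset": [0, 0, 0], "spin": 0},
    {"offset": [0, 0, 0], "spin": 0},
    {"offset": [0, 0, 0], "spin": 0},
    {"offset": [0, 0, 0], "spin": 0},
    {"offset": [0, 0, 0.015], "spin": 0},
    {"offset": [0, 0, 0.04], "spin": 0},
    {"offset": [0, 0, 0.08], "spin": 0},
    {"offset": [0, 0, 0.12], "spin": 0},
    {"offset": [-0.04, 0, 0.15], "spin": 0},
    {"offset": [-0.08, 0, 0.17], "spin": 0}
  ],
  "gripper": 0.3
}}

```text
t: 22.35
tcp_pos: [0.4883, 0.051, 0.3698]
tcp_rot: [-0.338, 3.121, -0.001]
wrist_force: [0.7, 0.4, 1.0]
grip_width: 0.699
grip_force: 0.0
```

Request:
{"method": "step_arm", "body": {
  "series": [
    {"offset": [-0.04, 0.04, 0.01], "spin": 0},
    {"offset": [-0.08, 0.08, 0.02], "spin": 0},
    {"offset": [-0.1, 0.12, 0.02], "spin": 0},
    {"offset": [-0.1, 0.15, 0.02], "spin": 0},
    {"offset": [-0.1, 0.15, 0.02], "spin": 0}
  ]
}}

```text
t: 22.85
tcp_pos: [0.3875, 0.204, 0.3885]
tcp_rot: [-0.345, 3.122, 0.001]
wrist_force: [-0.0, -0.6, -0.3]
grip_width: 0.699
grip_force: 0.0
```

```bash
python3 - <<'E'
from h import *
s=manip.read_state(); print(s['t'],s['tcp_pos'],s['wrist_force'])
im,d=eyes.get_image('side'); im2,d2=eyes.get_image('top')
P=world('top',d2,np.ones(d2.shape,bool)); C=P[(abs(P[:,0]-.569)<.03)&(abs(P[:,1]-.051)<.03)&(P[:,2]>.05)&(P[:,2]<.08)]
if len(C)>4: print(len(C),cv2.minEnclosingCircle(C[:,:2].astype(np.float32)*1000),np.percentile(C[:,2],[5,50,95]))
for c in ('side','top'):
  for l in ('coupling','lid_bar','jar','carton'): print(c,l,[(round(r['p'],2),np.round(r['location'],3).tolist()) for r in models.tip_of(c,l)][:5])
save('fin',np.hstack([cv2.resize(im[140:290,250:450],(400,300)),cv2.resize(im2[100:280,180:420],(400,300))]))
E
```

```text
22.85 [0.38748613 0.20399972 0.38850008] [-0.03341014 -0.6258763  -0.25083383]
175 ((568.471923828125, 49.71531295776367), 16.927125930786133) [0.0576273  0.06441351 0.06761489]
side coupling [(0.82, [0.487, -0.314, 0.001]), (0.78, [0.466, -0.399, -0.001]), (0.66, [0.567, 0.052, 0.002]), (0.58, [0.359, -0.385, 0.0])]
side lid_bar [(0.62, [0.704, 0.08, 0.201])]
side jar [(0.7, [0.611, -0.308, -0.0])]
side carton [(0.91, [0.469, 0.328, 0.001])]
top coupling [(0.85, [0.359, -0.384, -0.005]), (0.78, [0.465, -0.398, -0.001]), (0.58, [0.57, 0.049, 0.002]), (0.55, [0.489, -0.319, -0.0])]
top lid_bar [(0.58, [0.698, 0.08, 0.206])]
top jar [(0.73, [0.608, -0.308, -0.002])]
top carton [(0.75, [0.47, 0.327, -0.002])]
```

View pics/fin.png

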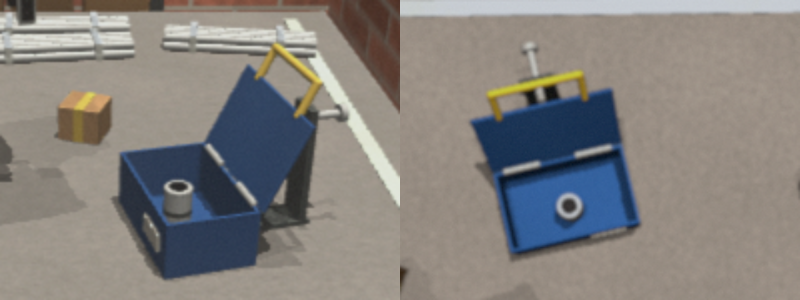

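The combined picture shows the coupling standing upright in the case at (178,197) on the left and (568,206) on the right. The lid leans on its stop, the arm is clear, and the jar and carton have not moved. I hand it in.

```bash
python3 -c "
from cell import manip
print(manip.close_job())"
```

```text
the job is handed in; nothing more can be done
None
```

The job is handed in, with no verdict shown: the lid was swung onto its stop, leaned there for two seconds at roughly 20–25 N on the bolt (estimated from the wrist force) and left resting on it, the steel coupling stands upright in the case, and the jar and carton are where they were.

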